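Bring the stain stick round on the carousel and set it out

TASK

Gently push the two-tier laundry carousel round, without jerks that would topple what stands on it, by the finger posts on its rim until the bay with the stain stick (the slim capped tube) lines up with the pointer tongue at the front, and let it come to rest there. Then lift the stick out from under the upper deck and stand it upright, let go, on the bare near part of the shallow tray with the brush. Leave the emptied bay facing the pointer and the dropper bottle, jar and spool standing in their bays.

Things in the scene. Friction and masses are not known exactly. Their poses are not given: they have to be found in the camera images.
- foot: Fixed grey foot of the carousel, origin on the worktop under the carousel's axis. A flat tongue (26 mm wide, 8 mm high, with a small steel stud 12 mm high near its end) reaches out along the foot's -x axis to 163 mm from the axis: this is the front. The foot's yaw varies a little; the front always looks roughly to the robot.
- carousel (a joint): Turn of the carousel since the start, rad, positive anticlockwise seen from above; it turns freely either way (more than a full turn) on a bearing with light friction (about 0.06 N m) and stays where it is left. The containers stand loose on it and topple if it is jerked or struck: meet the post slowly (3 cm/s), push at about 6 cm/s with few stops.
- axis (a point): On the carousel's vertical axis at the height of the lower deck's top (28 mm above the worktop). The lower deck is a round wooden board, radius 125 mm. A low divider (up to 41 mm above the worktop, 5 mm thick) runs from each rim post in to the 20 mm post on the axis, making four bays 90 degrees apart.
- upper_deck (a point): Centre of the top of the upper deck, which is fixed to the post and turns with the carousel: radius 62 mm, underside 166 mm and top 176 mm above the worktop, with spools and a finial on it up to 245 mm. It reaches so far out that a gripper pointing straight down cannot take things from the bays; one leaned 25 to 45 degrees, its body outside the carousel, can.
- knob0 (a point): Upright wooden finger post on the carousel's rim, 45 degrees anticlockwise (from above) from the stick's bay, 114 mm from the axis, 13 to 15 mm diameter, from the deck up to 92 mm above the worktop; this point is on it 76 mm above the worktop. Push it sideways, along the rim, near its top, so that the gripper stays above the containers (tops up to 138 mm above the worktop).
- knob1 (a point): Upright wooden finger post on the carousel's rim, 135 degrees anticlockwise from the stick's bay, 114 mm from the axis, 13 to 15 mm diameter, from the deck up to 92 mm above the worktop; this point is on it 76 mm above the worktop. Push it sideways, along the rim, near its top, so that the gripper stays above the containers (tops up to 138 mm above the worktop).
- knob2 (a point): Upright wooden finger post on the carousel's rim, 135 degrees clockwise from the stick's bay, 114 mm from the axis, 13 to 15 mm diameter, from the deck up to 92 mm above the worktop; this point is on it 76 mm above the worktop. Push it sideways, along the rim, near its top, so that the gripper stays above the containers (tops up to 138 mm above the worktop).
- knob3 (a point): Upright wooden finger post on the carousel's rim, 45 degrees clockwise from the stick's bay, 114 mm from the axis, 13 to 15 mm diameter, from the deck up to 92 mm above the worktop; this point is on it 76 mm above the worktop. Push it sideways, along the rim, near its top, so that the gripper stays above the containers (tops up to 138 mm above the worktop).
- bay (a point): Middle of the stick's bay on the lower deck's top (28 mm above the worktop), 76 mm from the axis; turns with the carousel. The bay faces front when this point lies on the foot's -x axis as seen from above.
- stick_mid (a point): Stain stick: a slim upright straight tube, white with a dark green cap, 28 mm diameter, 110 mm tall, 60 g, loose, the cap fixed; this point is on its axis half-way up (55 mm above its underside). Its z axis points up. At the start it stands in the middle of the bay; the other bays hold the dropper bottle, the jar and the spool in any order.
- dropper_mid (a point): Dropper bottle: small brown bottle with black pipette top, 33 mm diameter, 102 mm tall, standing loose in a bay; point on its axis 50 mm above its underside.
- jar_mid (a point): Jar: 44 mm diameter, 105 mm tall, dark lid, standing loose in a bay; point on its axis 52 mm above its underside.
- spool_mid (a point): Wooden thread spool, cream, 30 mm diameter, 48 mm tall, standing loose in a bay; point on its axis half-way up.
- spot (a point): Middle of the bare near part of a shallow white tray, on its floor (5 mm above the worktop). Fixed tray, 150 mm long (its x axis), 90 mm wide, rim 12 mm high, 4 mm thick. Its x axis points away from the robot to the brush (30 mm wide, 23 mm high) lying across the far end, 58 mm beyond this point. Bare floor: 46 mm towards the robot, 58 mm away from it, 41 mm to each side.
Things that resemble listed ones, but are neither listed nor needed, are in the scene too. Leave any orange look-alike of the part that bears stick_mid alone.

How it is judged:
By the outcome, as a careful person would: the job done as asked, in the order asked, and still so for the second after the job is handed in, with the robot touching nothing.
It also fails if it takes over 72 s, if anything falls off the work surface, if the arm or the gripper's body presses on something with over 40 N, if the wrist force passes 120 N, or if a joint passes its speed limit or range.

ROBOT

A 6-joint arm with a two-finger parallel gripper is mounted at the origin on a cart in front of the work surface, level with it; the furniture and walls round the work are solid. World frame = base frame: x ahead of the robot, y to its left, z up, the work surface at z = 0. Lengths are in m, angles in degrees, forces in N, time in s.
With the tool pointing down it reaches from about 0.275 to 0.75 m from the base axis. Payload 10.2 kg.
Tool frame: the origin (TCP) lies on the centre line of the jaws, within the pads' length; the fingertips stand arm.tip_extent ahead of it and the grasp point (between the pads) lies 2 mm behind it (arm.tip_extent is the distance from the TCP to the fingertips, in m); z points along the fingers, y is the line along which they close (so a half turn about z gives the same grasp; the last joint's range is limited). The gripper opens to 88 mm and grips with 3 to 60 N. Pads are 18 mm wide; open, the fingers measure 123 mm over their backs; the gripper's body (75 mm by 187 mm) begins 45 mm behind the grasp point.
Start: joints at [63.575, 17.928, 85.812, -0, 76.261, -12.8], TCP at [0.124, 0.51, 0.256] pointing down, gripper open.
Joint ranges: [-168.41, 168.41], [-55.51, 124.54], [10.69, 146.95], [-70.63, 250.63], [1, 178], [-165.06, 165.06]. Speed limits (degrees/s): [136.94, 136.94, 172.46, 180, 180, 180].

INTERFACE

Orientations are given as a 3x3 rotation matrix whose columns are the frame's x, y, z axes.
In Python, from station import arm, imaging gives the robot as it stands.
- The arm moves only by the tool arm_command, never from a script. Its argument "motion" is a list of rows, each an object of numbers: "dx", "dy", "dz": the shift along the tool's x, y, z in cm; "yaw": the turn about the tool's z in degrees. In form: [{"dx": .., "dy": .., "dz": .., "yaw": ..}, ...]. A call has 1 to 5 rows; each row shifts and turns the commanded pose from where the row before left it, along the tool's axes as they then stand; what a row does not reach is not made up. A row lasts 1/12 s, in which the tool goes at most 41.7 mm and 7.16 degrees, less where a joint would pass 70% of its speed; a pose out of reach is approached as far as the arm can. A call is refused whole if a number of a shift passes 4.17 or a number of a turn 7.16, either way. A call with a gripper value outside its range is refused whole. "claw" is the closure, from 0 (fully open) to 1 (shut), set as the call begins (left out, the last holds). The fingers move at their own pace and stop on an object; "force" is the grip in N (left out, the last holds). Time passes only in rows, so rows that do not move let the fingers close. It gives the time, the measured TCP pose, the force, the opening and the grip force at its end, in the units of the state.
- arm.read_state(): the state, without advancing time (a new reading comes with each control period).
- imaging.read_camera(name): name is "scene" or "top" or "wrist"; returns the picture (400x640x3 uint8, blue, green, red); there is no depth.
- imaging.camera_model(name): a dict with "mtx" (3x3 intrinsics, pixels), "R" (3x3) and "t" (3): a world point X has camera coordinates R X + t; the wrist camera has in their place "tool_from_camera" (4x4, takes a point from camera to tool coordinates, whose origin is the TCP and whose axes are the flange's). Camera axes: x right, y down, z forward; pixel columns grow to the right and rows downward; lengths in m; the calibration is good to about 2 mm. A picture is of the moment at which its call begins: read the wrist's pose just before it. camera_model takes no time and is no camera call.
- arm.hand_in(): hands the job in; it is judged then, once.
The state is a dict: "clock": time; "joint_pos": joint angles; "joint_vel": joint speeds; "tau": joint torques, N m; "ee_pos": TCP position; "eef_rot": TCP orientation; "force": force on the tool from outside, world axes, zero at the start; "moment": the same for the moment, N m; "width": finger opening in m; "grasp_force": force on a finger pad.
Only numpy, scipy, OpenCV 4.12 (cv2) and the standard library are available. Lean on these libraries where they do the work, as an engineer would, in place of code of your own. Each camera call takes 0.05 s, during which the arm holds its last target. There are 200 camera calls.

## Working session

There is one attempt and no reset: what is moved stays moved. The work goes in short steps, Python scripts to look and compute and a tool call to move; the robot and the scene stay as the last step left them, time stands still between calls to the robot, and variables do not carry over. Pictures are saved under pics/ and viewed, at most 10 in all, crops included, and the job is handed in when it is done.

Besides the shell and the picture viewer there is one more tool, called after "Call:" as name([rows], argument=value, ...), one row to a line, values as JSON. arm_command: Moves the arm, as the interface text tells. Its arguments: {"type":"object","properties":{"motion":{"type":"array","items":{"type":"object","properties":{"dx":{"type":"number"},"dy":{"type":"number"},"dz":{"type":"number"},"yaw":{"type":"number"}}}},"claw":{"type":"number"},"force":{"type":"number"}},"required":["motion"]}

```bash
mkdir -p pics; ls
python3 - <<'E'
from station import arm, imaging
import cv2,numpy as np
s=arm.read_state(); print(s['clock'],s['ee_pos'],s['eef_rot'],s['width'],getattr(arm,'tip_extent',None))
for n in ('scene','top'):
    cv2.imwrite(f'pics/{n}0.png',imaging.read_camera(n)); m=imaging.camera_model(n); print(n,m)
print(imaging.camera_model('wrist'))
E
```

```text
pics
0.0 [0.12357344 0.51003557 0.25517917] [[-9.71872148e-01  2.35508472e-01 -5.35737250e-04]
 [ 2.35508932e-01  9.71871580e-01 -1.08364175e-03]
 [ 2.65460996e-04 -1.17933214e-03 -9.99999269e-01]] 0.08782801247834095 0.017
scene {'mtx': array([[443.53569955,   0.        , 314.29050348],
       [  0.        , 443.53569955, 205.3851687 ],
       [  0.        ,   0.        ,   1.        ]]), 'R': array([[ 0.11750203, -0.99284817, -0.02111382],
       [-0.62303296, -0.05714532, -0.78010534],
       [ 0.7733196 ,  0.10481857, -0.62529183]]), 't': array([-0.12844696,  0.42996928,  0.48405297])}
top {'mtx': array([[479.09316136,   0.        , 322.20821142],
       [  0.        , 479.09316136, 193.45065352],
       [  0.        ,   0.        ,   1.        ]]), 'R': array([[-0.00782584, -0.99941949, -0.03315768],
       [-0.99552453,  0.01090971, -0.09387163],
       [ 0.09417887,  0.03227466, -0.995032  ]]), 't': array([-0.05319012,  0.56656771,  1.146125  ])}
{'mtx': array([[296.7625132 ,   0.        , 315.83967194],
       [  0.        , 296.7625132 , 198.54860368],
       [  0.        ,   0.        ,   1.        ]]), 'tool_from_camera': array([[-4.22217514e-04, -9.61139522e-01, -2.76062748e-01,
         7.05592735e-02],
       [ 9.99999145e-01, -7.47573730e-04,  1.07332665e-03,
        -3.00273022e-04],
       [-1.23799392e-03, -2.76062059e-01,  9.61139015e-01,
        -1.29611980e-01],
       [ 0.00000000e+00,  0.00000000e+00,  0.00000000e+00,
         1.00000000e+00]])}
```

View pics/scene0.png

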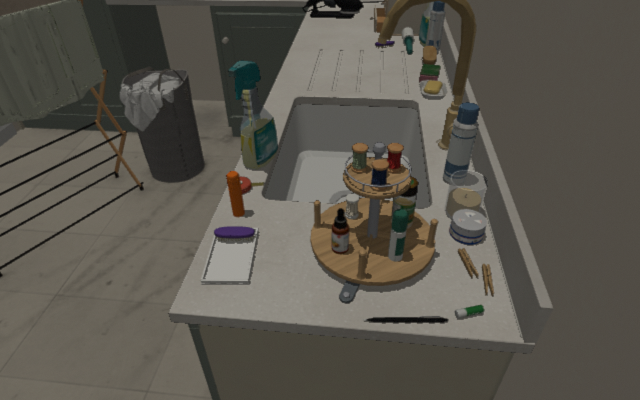

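View pics/top0.png

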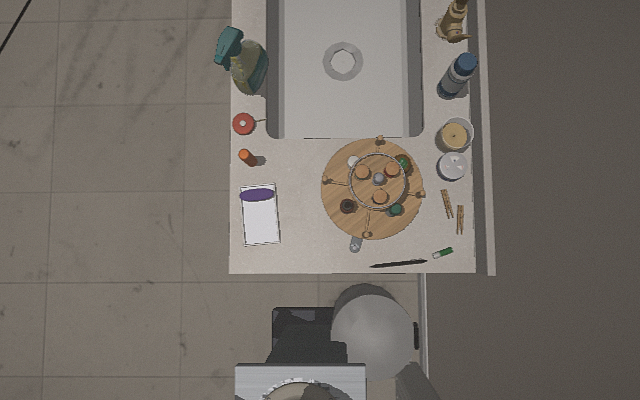

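The stick (white tube, dark green cap) is at scene (398,235) and top (397,210). Look-alikes are the orange tube at scene (237,195), the jar with a dark green top at (408,200) and the pen lying at (470,312). I'll measure next and check the choice in a close crop.

```bash
cat > h.py <<'E'
import numpy as np,cv2
from station import arm, imaging
def cam(n):
    m=imaging.camera_model(n)
    if n!='wrist': return m['mtx'],m['R'],m['t']
    s=arm.read_state();T=m['tool_from_camera'];Rt=s['eef_rot'];p=s['ee_pos']
    Rc=Rt@T[:3,:3];c=Rt@T[:3,3]+p
    return m['mtx'],Rc.T,-Rc.T@c
def ray(n,uv,z):
    K,R,t=cam(n);c=-R.T@t;d=R.T@np.linalg.solve(K,[uv[0],uv[1],1]);return c+d*(z-c[2])/d[2]
def proj(n,X):
    K,R,t=cam(n);q=K@(R@np.asarray(X,float)+t);return q[:2]/q[2]
def up(img,x0,y0,x1,y1,k): return cv2.resize(img[y0:y1,x0:x1],None,fx=k,fy=k,interpolation=cv2.INTER_CUBIC)
def tri(views):
    A=[];b=[]
    for n,uv in views:
        K,R,t=cam(n);c=-R.T@t;d=R.T@np.linalg.solve(K,[uv[0],uv[1],1]);d/=np.linalg.norm(d);P=np.eye(3)-np.outer(d,d);A.append(P);b.append(P@c)
    return np.linalg.lstsq(np.vstack(A),np.hstack(b),rcond=None)[0]
E
python3 - <<'E'
from h import *
a=cv2.imread('pics/scene0.png');b=cv2.imread('pics/top0.png')
A=up(a,300,135,450,305,3.5);B=up(b,310,125,440,255,2.1)
C=np.zeros((595,800,3),np.uint8);C[:595,:525]=A[:595];C[:273,525:798]=B[:,:273]
cv2.imwrite('pics/crop0.png',C)
for n,uv,z in [('top',(373,189),.028),('top',(367,235),.092),('top',(421,194),.092),('top',(379,138),.092),('top',(325,181),.092),('top',(356,245),.008),('top',(378,179),.24),('scene',(348,293),.008)]: print(n,uv,ray(n,uv,z).round(3))
for n in('scene','top'):
    K,R,t=cam(n);print(n,(-R.T@t).round(3))
print('tray',[ray('top',uv,.012).round(3) for uv in [(240,185),(274,183),(279,243),(246,246)]])
print([ray('scene',uv,.012).round(3) for uv in [(217,230),(258,229),(252,281),(204,281)]])
print('faucet/spray', ray('top',(240,60),.1).round(3))
E
```

```text
top (373, 189) [ 0.575 -0.182  0.028]
top (367, 235) [ 0.463 -0.162  0.092]
top (421, 194) [ 0.556 -0.287  0.092]
top (379, 138) [ 0.688 -0.194  0.092]
top (325, 181) [ 0.589 -0.067  0.092]
top (356, 245) [ 0.44  -0.14   0.008]
top (378, 179) [ 0.573 -0.177  0.24 ]
scene (348, 293) [ 0.438 -0.139  0.008]
scene [-0.091 -0.154  0.635]
top [ 0.456 -0.096  1.192]
tray [array([0.591, 0.147, 0.012]), array([0.595, 0.062, 0.012]), array([0.446, 0.049, 0.012]), array([0.439, 0.131, 0.012])]
[array([0.578, 0.146, 0.012]), array([0.589, 0.06 , 0.012]), array([0.446, 0.04 , 0.012]), array([0.437, 0.129, 0.012])]
faucet/spray [0.878 0.131 0.1  ]
```

View pics/crop0.png

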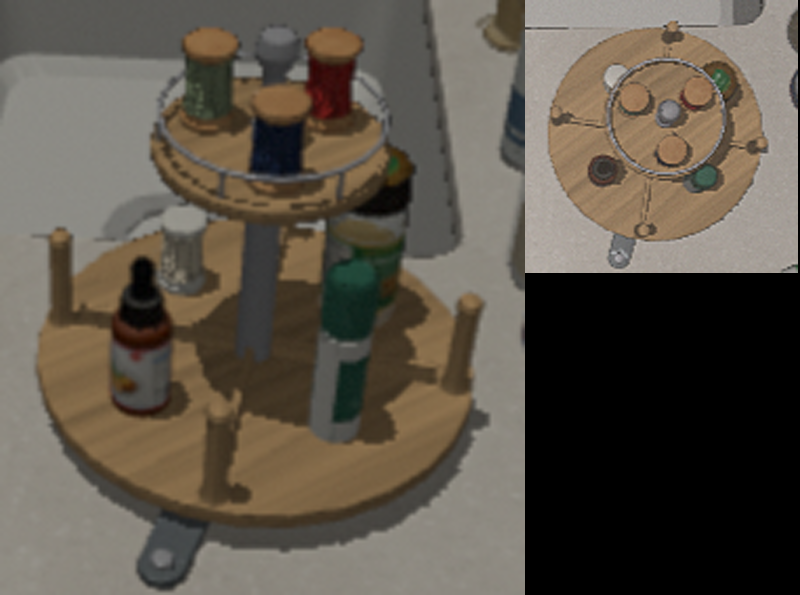

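Crop: the chosen tube stands upright in its bay with its cap at (350,290) and its foot at (338,430). The tongue stud is at (158,558) and knob3 at (218,400). The bay needs about 53° clockwise, so I'll close the claw and travel to the push start.

Call:
arm_command([
  {"dx": -1,"dy": -1.25,"dz": 0},
  {"dx": -2,"dy": -2.5,"dz": 0.2},
  {"dx": -2,"dy": -2.5,"dz": 0.2},
  {"dx": -2,"dy": -2.5,"dz": 0.2},
  {"dx": -2,"dy": -2.5,"dz": 0.2},
], claw=1)

```text
invalid input at $.motion[0]: expected keys dx, dy, dz, yaw
```

Call:
arm_command([
  {"dx": -2.2,"dy": -2.7,"dz": 0.2},
  {"dx": -2.2,"dy": -2.7,"dz": 0.2},
  {"dx": -2.2,"dy": -2.7,"dz": 0.2},
  {"dx": -2.2,"dy": -2.7,"dz": 0.2},
  {"dx": -2.2,"dy": -2.7,"dz": 0.2},
])

```text
invalid input at $.motion[0]: expected keys dx, dy, dz, yaw
```

Call:
arm_command([
  {"dx": -2.2,"dy": -2.7,"dz": 0.2},
  {"dx": -2.2,"dy": -2.7,"dz": 0.2},
  {"dx": -2.2,"dy": -2.7,"dz": 0.2},
  {"dx": -2.2,"dy": -2.7,"dz": 0.2},
  {"dx": -2.2,"dy": -2.7,"dz": 0.2},
])

```text
invalid input at $.motion[0]: expected keys dx, dy, dz, yaw
```

Call:
arm_command([
  {"dx": -2.2,"dy": -2.7,"dz": 0.2},
  {"dx": -2.2,"dy": -2.7,"dz": 0.2},
  {"dx": -2.2,"dy": -2.7,"dz": 0.2},
  {"dx": -2,"dy": -2.5,"dz": 0.2},
  {"dx": -1,"dy": -1.5,"dz": 0.2},
])

```text
invalid input at $.motion[0]: expected keys dx, dy, dz, yaw
```

Run:
```python
from h import *
# refine geometry
kn=np.mean([ray('top',uv,.092) for uv in [(367,235),(421,194),(379,138),(325,181)]],0)
stud=tri([('scene',(345.1,294.4)),('top',(354.8,247.9))]); print('axis',kn.round(4),'stud',stud.round(4),np.degrees(np.arctan2(*(stud-kn)[1::-1]))%360)
s=arm.read_state();print(s['clock'],s['ee_pos'],s['eef_rot'].round(3).tolist(),s['joint_pos'],s['width'])
```

```text
axis [ 0.574  -0.1776  0.092 ] stud [ 0.4327 -0.1355  0.0102] 163.4082089921881
0.1 [0.12359063 0.51005261 0.25524459] [[-0.972, 0.236, -0.0], [0.236, 0.972, -0.001], [0.0, -0.001, -1.0]] [ 6.35761898e+01  1.79549001e+01  8.58474711e+01 -3.99956687e-04
  7.62601551e+01 -1.28003035e+01] 0.08768733630281596
```

Call:
arm_command([
  {"dx": -1,"dy": -1.25,"dz": 0,"yaw": 0},
  {"dx": -2,"dy": -2.5,"dz": 0.2,"yaw": 0},
  {"dx": -2,"dy": -2.5,"dz": 0.2,"yaw": 0},
  {"dx": -2,"dy": -2.5,"dz": 0.2,"yaw": 0},
  {"dx": -2,"dy": -2.5,"dz": 0.2,"yaw": 0},
], claw=1)

```text
clock: 0.52
ee_pos: [0.1848, 0.3782, 0.2473]
eef_rot: [[-0.972, 0.235, -0.0], [0.235, 0.972, -0.0], [0.0, -0.001, -1.0]]
force: [0.6, 0.7, 0.5]
width: 0.0568
grasp_force: 0.0
```

Call:
arm_command([
  {"dx": -2.2,"dy": -2.7,"dz": 0.2,"yaw": 0},
  {"dx": -2.2,"dy": -2.7,"dz": 0.2,"yaw": 0},
  {"dx": -2.2,"dy": -2.7,"dz": 0.2,"yaw": 0},
  {"dx": -2.2,"dy": -2.7,"dz": 0.2,"yaw": 0},
  {"dx": -2.2,"dy": -2.7,"dz": 0.2,"yaw": 0},
])

```text
clock: 0.93
ee_pos: [0.2598, 0.2211, 0.2376]
eef_rot: [[-0.972, 0.235, 0.0], [0.235, 0.972, 0.0], [-0.0, 0.0, -1.0]]
force: [-0.2, -0.0, 0.3]
width: 0.0238
grasp_force: 0.0
```

Call:
arm_command([
  {"dx": -2.2,"dy": -2.7,"dz": 0.2,"yaw": 0},
  {"dx": -2.2,"dy": -2.7,"dz": 0.2,"yaw": 0},
  {"dx": -2.2,"dy": -2.7,"dz": 0.2,"yaw": 0},
  {"dx": -2.2,"dy": -2.7,"dz": 0.2,"yaw": 0},
  {"dx": -2.2,"dy": -2.7,"dz": 0.2,"yaw": 0},
])

```text
clock: 1.35
ee_pos: [0.3351, 0.0637, 0.2277]
eef_rot: [[-0.972, 0.236, 0.0], [0.236, 0.972, 0.0], [-0.0, 0.0, -1.0]]
force: [0.9, 0.3, -0.7]
width: 0.0008
grasp_force: 0.0
```

Call:
arm_command([
  {"dx": -2.2,"dy": -2.7,"dz": 0.2,"yaw": 0},
  {"dx": -2.2,"dy": -2.7,"dz": 0.2,"yaw": 0},
  {"dx": -2.2,"dy": -2.7,"dz": 0.2,"yaw": 0},
  {"dx": -2,"dy": -2.5,"dz": 0.2,"yaw": 0},
  {"dx": -1,"dy": -1.5,"dz": 0.2,"yaw": 0},
])

```text
clock: 1.77
ee_pos: [0.4005, -0.0775, 0.2174]
eef_rot: [[-0.971, 0.237, -0.0], [0.237, 0.971, -0.0], [-0.0, -0.0, -1.0]]
force: [0.6, -0.1, -0.3]
width: 0.0005
grasp_force: 0.0
```

Call:
arm_command([
  {"dx": -2.1,"dy": -2.7,"dz": 0,"yaw": 0},
  {"dx": -2.2,"dy": -2.7,"dz": 0,"yaw": 0},
  {"dx": -2.2,"dy": -2.7,"dz": 0,"yaw": 0},
  {"dx": -1.4,"dy": -1.7,"dz": 0,"yaw": 0},
  {"dx": -0.7,"dy": -0.9,"dz": 0,"yaw": 0},
])

```text
clock: 2.18
ee_pos: [0.4585, -0.2012, 0.2171]
eef_rot: [[-0.971, 0.237, -0.001], [0.237, 0.971, 0.0], [0.001, 0.0, -1.0]]
force: [0.3, -0.6, -0.2]
width: 0.0003
grasp_force: 0.0
```

Call:
arm_command([
  {"dx": 0,"dy": 0,"dz": 1,"yaw": -6},
  {"dx": 0,"dy": 0,"dz": 2.5,"yaw": -6.5},
  {"dx": 0,"dy": 0,"dz": 3,"yaw": -6.5},
  {"dx": 0,"dy": 0,"dz": 2.5,"yaw": -6.7},
  {"dx": 0,"dy": 0,"dz": 1.5,"yaw": 0},
])

```text
clock: 2.6
ee_pos: [0.4569, -0.1976, 0.1103]
eef_rot: [[-0.976, -0.216, -0.003], [-0.216, 0.976, 0.002], [0.002, 0.003, -1.0]]
force: [-0.5, 0.8, -1.0]
width: 0.0006
grasp_force: 0.0
```

Run:
```python
from h import *
s=arm.read_state();p=s['ee_pos']-np.array([.574,-.1776,0]);print(s['clock'],s['ee_pos'],np.hypot(*p[:2]),np.degrees(np.arctan2(p[1],p[0]))%360,np.degrees(np.arctan2(s['eef_rot'][1,0],s['eef_rot'][0,0]))%360,s['joint_pos'].round(1))
```

```text
2.6 [ 0.45690759 -0.19763192  0.11026278] 0.11879356630599845 189.70805790466494 192.45769688456335 [ -36.9   24.4  100.5    0.    55.2 -139.4]
```

Call:
arm_command([
  {"dx": 0,"dy": 0,"dz": 0.9,"yaw": 2.5},
  {"dx": 0,"dy": 0,"dz": 0.4,"yaw": 0},
  {"dx": 0,"dy": 0.2,"dz": 0,"yaw": 1},
  {"dx": 0,"dy": 0.25,"dz": 0,"yaw": 1.2},
  {"dx": 0,"dy": 0.25,"dz": 0,"yaw": 1.2},
])

```text
clock: 3.02
ee_pos: [0.4572, -0.1918, 0.1005]
eef_rot: [[-0.994, -0.106, 0.001], [-0.106, 0.994, -0.001], [-0.001, -0.001, -1.0]]
force: [-0.7, 0.2, 0.1]
width: 0.0001
grasp_force: 0.0
```

Call:
arm_command([
  {"dx": 0,"dy": 0.25,"dz": 0,"yaw": 1.2},
  {"dx": 0,"dy": 0.25,"dz": 0,"yaw": 1.2},
  {"dx": 0,"dy": 0.25,"dz": 0,"yaw": 1.2},
  {"dx": 0,"dy": 0.25,"dz": 0,"yaw": 1.2},
  {"dx": 0,"dy": 0.25,"dz": 0,"yaw": 1.2},
])

```text
clock: 3.43
ee_pos: [0.4562, -0.1794, 0.0999]
eef_rot: [[-1.0, -0.001, 0.0], [-0.001, 1.0, -0.0], [-0.0, -0.0, -1.0]]
force: [-0.3, -0.7, -0.6]
width: 0.0007
grasp_force: 0.4
```

Call:
arm_command([
  {"dx": -0.01,"dy": 0.27,"dz": 0,"yaw": 1.3},
  {"dx": -0.01,"dy": 0.3,"dz": 0,"yaw": 1.4},
  {"dx": -0.01,"dy": 0.35,"dz": 0,"yaw": 1.7},
  {"dx": -0.01,"dy": 0.4,"dz": 0,"yaw": 1.9},
  {"dx": -0.01,"dy": 0.45,"dz": 0,"yaw": 2.2},
])

```text
clock: 3.85
ee_pos: [0.4576, -0.1618, 0.0999]
eef_rot: [[-0.989, 0.147, 0.0], [0.147, 0.989, -0.0], [-0.0, -0.0, -1.0]]
force: [-0.1, -0.8, 1.0]
width: 0.0004
grasp_force: 0.3
```

Call:
arm_command([
  {"dx": -0.01,"dy": 0.5,"dz": 0,"yaw": 2.4},
  {"dx": -0.01,"dy": 0.5,"dz": 0,"yaw": 2.4},
  {"dx": -0.01,"dy": 0.5,"dz": 0,"yaw": 2.4},
  {"dx": -0.01,"dy": 0.5,"dz": 0,"yaw": 2.4},
  {"dx": -0.01,"dy": 0.5,"dz": 0,"yaw": 2.4},
])

```text
clock: 4.27
ee_pos: [0.4638, -0.1374, 0.0999]
eef_rot: [[-0.937, 0.35, -0.0], [0.35, 0.937, -0.0], [-0.0, -0.0, -1.0]]
force: [0.1, -0.1, -0.9]
width: 0.0001
grasp_force: 0.3
```

Run:
```python
from h import *
s=arm.read_state();p=s['ee_pos']-np.array([.574,-.1776,0]);print(s['clock'],s['ee_pos'],np.hypot(*p[:2]),np.degrees(np.arctan2(p[1],p[0]))%360,np.degrees(np.arctan2(s['eef_rot'][1,0],s['eef_rot'][0,0]))%360,s['joint_pos'].round(1))
cv2.imwrite('pics/scene1.png',up(imaging.read_camera('scene'),270,110,470,310,2.9))
```

```text
4.2667 [ 0.46377918 -0.13741314  0.0998761 ] 0.11731842049608271 159.96798574647568 159.50552794264456 [-30.4  23.8 103.5  -0.   52.7 -99.9]
```

View pics/scene1.png

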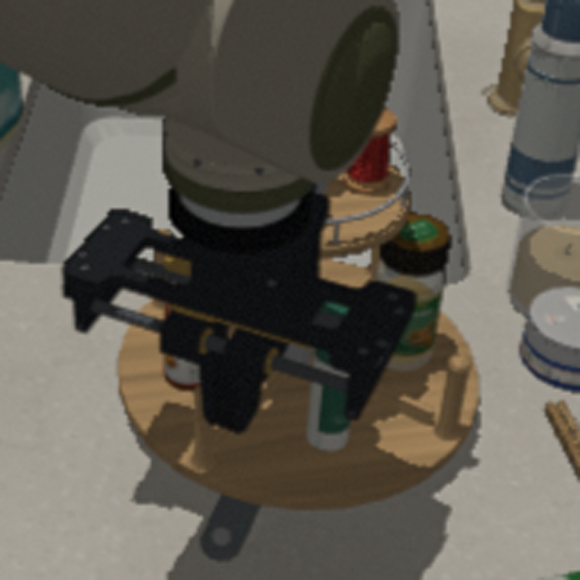

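The finger is behind knob3 (its foot at crop (203,465)) and is turning the carousel. The stick's foot is at (327,445), still upright.

Run:
```python
from h import *
ax=np.array([.574,-.1776])
for uv in [(203,465),(457,432),(327,447)]:
    p=ray('scene',(270+uv[0]/2.9,110+uv[1]/2.9),.03)[:2]-ax;print(np.hypot(*p),np.degrees(np.arctan2(p[1],p[0]))%360)
for uv in [(217,497),(458,388),(337,437)]:
    p=ray('scene',(300+uv[0]/3.5,135+uv[1]/3.5),.03)[:2]-ax;print('old',np.hypot(*p),np.degrees(np.arctan2(p[1],p[0]))%360)
```

```text
0.11653956091271594 151.45169289237992
0.1206171255530661 241.61589526638454
0.08208070609156412 195.85824677512014
old 0.11568990235482297 172.59905835403802
old 0.11709218147887819 259.727939169501
old 0.08092240872766933 216.11208187847444
```

Call:
arm_command([
  {"dx": 0,"dy": 0.3,"dz": 0,"yaw": 1.5},
  {"dx": -0.01,"dy": 0.4,"dz": 0,"yaw": 2.0},
  {"dx": -0.01,"dy": 0.5,"dz": 0,"yaw": 2.45},
  {"dx": -0.01,"dy": 0.5,"dz": 0,"yaw": 2.45},
  {"dx": -0.01,"dy": 0.5,"dz": 0,"yaw": 2.45},
])

```text
clock: 4.73
ee_pos: [0.4733, -0.1178, 0.0998]
eef_rot: [[-0.855, 0.519, -0.0], [0.519, 0.855, -0.0], [0.0, -0.0, -1.0]]
force: [-0.5, 0.6, -0.1]
width: 0.0003
grasp_force: 0.3
```

Call:
arm_command([
  {"dx": -0.01,"dy": 0.5,"dz": 0,"yaw": 2.45},
  {"dx": -0.01,"dy": 0.5,"dz": 0,"yaw": 2.45},
  {"dx": -0.01,"dy": 0.5,"dz": 0,"yaw": 2.45},
  {"dx": -0.01,"dy": 0.5,"dz": 0,"yaw": 2.45},
  {"dx": -0.01,"dy": 0.45,"dz": 0,"yaw": 2.2},
])

```text
clock: 5.15
ee_pos: [0.4881, -0.0983, 0.0998]
eef_rot: [[-0.728, 0.686, -0.0], [0.686, 0.728, -0.0], [0.0, -0.0, -1.0]]
force: [0.1, -0.7, -0.0]
width: 0.0002
grasp_force: 0.3
```

Call:
arm_command([
  {"dx": -0.01,"dy": 0.4,"dz": 0,"yaw": 1.95},
  {"dx": -0.01,"dy": 0.35,"dz": 0,"yaw": 1.7},
  {"dx": -0.01,"dy": 0.3,"dz": 0,"yaw": 1.5},
  {"dx": 0,"dy": 0.2,"dz": 0,"yaw": 1},
  {"dx": 0,"dy": 0.1,"dz": 0,"yaw": 0.5},
])

```text
clock: 5.57
ee_pos: [0.4981, -0.0892, 0.0998]
eef_rot: [[-0.645, 0.764, 0.0], [0.764, 0.645, -0.0], [-0.0, 0.0, -1.0]]
force: [-0.7, 0.1, -0.3]
width: 0.0007
grasp_force: 0.3
```

Run:
```python
from h import *
s=arm.read_state();p=s['ee_pos']-np.array([.574,-.1776,0]);print(s['clock'],s['ee_pos'],np.hypot(*p[:2]),np.degrees(np.arctan2(p[1],p[0]))%360,np.degrees(np.arctan2(s['eef_rot'][1,0],s['eef_rot'][0,0]))%360,s['joint_pos'].round(1))
a=imaging.read_camera('scene');b=imaging.read_camera('top')
C=np.zeros((400,800,3),np.uint8);C[:,:400]=up(a,290,140,450,300,2.5);C[:,400:]=up(b,305,115,455,265,400/150)[:400,:400]
cv2.imwrite('pics/s2.png',C)
```

```text
5.5667 [ 0.49805456 -0.0891641   0.09979481] 0.11657022922183248 130.65475245457614 130.14998568746 [-23.4  26.1  99.8  -0.   54.1 -63.6]
```

View pics/s2.png

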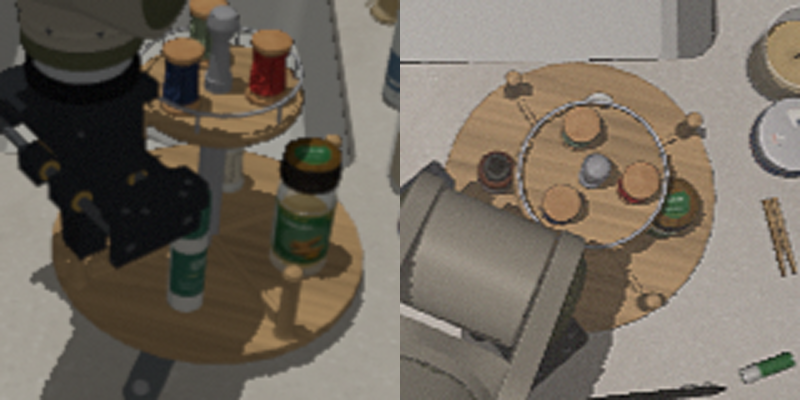

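Everything still stands. The post tops are at top-crop (514,78), (691,122) and (652,300), and the stick's foot is at (187,303).

Run:
```python
from h import *
ax=np.array([.574,-.1776])
for uv,k in [((514,77),1),((693,120),2),((653,301),3)]:
    p=ray('top',(305+(uv[0]-400)/2.667,115+uv[1]/2.667),.092)[:2];q=p-ax;print(p,np.hypot(*q),np.degrees(np.arctan2(q[1],q[0]))%360)
for uv in [(187,306),(290,334)]:
    p=ray('scene',(290+uv[0]/2.5,140+uv[1]/2.5),.03)[:2]-ax;print(np.hypot(*p),np.degrees(np.arctan2(p[1],p[0]))%360)
```

```text
[ 0.67494039 -0.12098377] 0.11573400990114381 29.287533646121453
[ 0.63497133 -0.27516542] 0.11505005221079917 302.0023997222576
[ 0.47905372 -0.237134  ] 0.11206735816799045 212.08887239002343
0.078498033721729 171.99001339017266
0.11773178288906803 213.12173006675442
```

Call:
arm_command([
  {"dx": 0,"dy": 0.1,"dz": 0,"yaw": 0.5},
  {"dx": 0,"dy": 0.2,"dz": 0,"yaw": 1},
  {"dx": 0,"dy": 0.2,"dz": 0,"yaw": 1},
  {"dx": 0,"dy": 0.12,"dz": 0,"yaw": 0.6},
  {"dx": 0,"dy": 0.05,"dz": 0,"yaw": 0.2},
])

```text
clock: 6.08
ee_pos: [0.5034, -0.0849, 0.0997]
eef_rot: [[-0.599, 0.8, 0.0], [0.8, 0.599, -0.0], [-0.0, 0.0, -1.0]]
force: [-1.5, 0.3, -1.0]
width: 0.0004
grasp_force: 0.3
```

Call:
arm_command([
  {"dx": 0,"dy": -0.3,"dz": 0,"yaw": 0},
  {"dx": 1,"dy": -0.4,"dz": 0,"yaw": 0},
  {"dx": 2.5,"dy": 0,"dz": 0,"yaw": -4},
  {"dx": 3.5,"dy": 0,"dz": -1,"yaw": -6},
  {"dx": 3,"dy": 0,"dz": -2.5,"yaw": -7},
])

```text
clock: 6.5
ee_pos: [0.4293, -0.013, 0.1328]
eef_rot: [[-0.81, 0.586, -0.005], [0.586, 0.81, 0.002], [0.005, -0.002, -1.0]]
force: [0.6, 0.4, 0.2]
width: 0.0006
grasp_force: 0.0
```

Call:
arm_command([
  {"dx": 1,"dy": 0,"dz": -3,"yaw": -7},
  {"dx": 0,"dy": 0,"dz": -3.5,"yaw": -7},
  {"dx": 0,"dy": 0,"dz": -3.5,"yaw": -4},
  {"dx": 0,"dy": 0,"dz": -3.5,"yaw": 0},
  {"dx": 0,"dy": 0,"dz": -3.5,"yaw": 0},
])

```text
clock: 6.92
ee_pos: [0.4232, -0.0083, 0.3067]
eef_rot: [[-0.951, 0.311, 0.001], [0.311, 0.951, -0.0], [-0.001, 0.0, -1.0]]
force: [0.6, -0.0, 0.3]
width: 0.0003
grasp_force: 0.0
```

Call:
arm_command([
  {"dx": 0,"dy": 0,"dz": -4,"yaw": 0},
  {"dx": 0,"dy": 0,"dz": -4,"yaw": 0},
  {"dx": 0,"dy": 0,"dz": -4,"yaw": 0},
  {"dx": 0,"dy": 0,"dz": -3,"yaw": 0},
  {"dx": 0,"dy": 0,"dz": -1,"yaw": 0},
])

```text
clock: 7.33
ee_pos: [0.4237, -0.0085, 0.4691]
eef_rot: [[-0.95, 0.311, 0.007], [0.311, 0.95, -0.002], [-0.007, 0.0, -1.0]]
force: [-0.3, 0.2, -0.2]
width: 0.0004
grasp_force: 0.0
```

Run:
```python
from h import *
s=arm.read_state();print(s['clock'],s['ee_pos'],np.degrees(np.arctan2(s['eef_rot'][1,0],s['eef_rot'][0,0]))%360,s['joint_pos'].round(1))
a=imaging.read_camera('scene');b=imaging.read_camera('top')
cv2.imwrite('pics/s3a.png',a);cv2.imwrite('pics/s3b.png',b)
C=np.zeros((400,800,3),np.uint8);C[:,:400]=up(a,290,140,450,300,2.5);C[:,400:]=up(b,305,115,455,265,400/150)[:400,:400]
cv2.imwrite('pics/s3.png',C)
```

```text
7.3333 [ 0.42365845 -0.00851149  0.46911881] 161.8818148600398 [-17.1   1.4  74.3  -0.  103.8 -89. ]
```

View pics/s3.png

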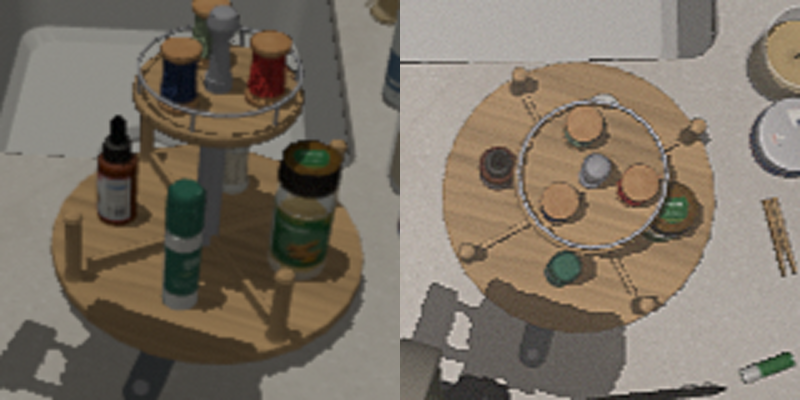

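Clear view: post tops at (520,76), (697,127), (646,303) and (467,251), stick cap at (565,268), pointer stud at about (537,345).

Run:
```python
from h import *
P=[ray('top',(305+(u-400)/2.667,115+v/2.667),.092)[:2] for u,v in [(520,75),(698,126),(646,304),(466,251)]]
ax=np.mean(P,0);print('axis',ax,[round(np.degrees(np.arctan2(*(p-ax)[::-1]))%90,1) for p in P],[np.hypot(*(p-ax)).round(4) for p in P])
st=tri([('top',(305+137/2.667,115+345/2.667)),('scene',(290+142/2.5,140+387/2.5))]);d=st[:2]-ax;print('stud',st,np.degrees(np.arctan2(d[1],d[0]))%360)
a=cv2.imread('pics/s3a.png');b=cv2.imread('pics/s3b.png')
def cm(im,x0,y0,x1,y1):
    h=cv2.cvtColor(im,cv2.COLOR_BGR2HSV);m=cv2.inRange(h,(75,90,20),(100,255,160));k=np.zeros_like(m);k[y0:y1,x0:x1]=m[y0:y1,x0:x1]
    n,l,s,c=cv2.connectedComponentsWithStats(k);i=1+np.argmax(s[1:,4]);return s[i],c[i]
print(cm(a,345,205,380,270),cm(b,350,200,385,230))
for n,uv,z in[('top',cm(b,350,200,385,230)[1],.134),]:
    q=ray(n,uv,z)[:2]-ax;print('cap',ray(n,uv,z),np.hypot(*q),np.degrees(np.arctan2(q[1],q[0]))%360)
q=ray('scene',(290+181/2.5,140+303/2.5),.028);d=q[:2]-ax;print('foot near edge',q,np.hypot(*d),np.degrees(np.arctan2(d[1],d[0]))%360)
```

```text
axis [ 0.57656771 -0.17859826] [np.float64(27.6), np.float64(27.8), np.float64(27.7), np.float64(27.8)] [np.float64(0.1129), np.float64(0.1139), np.float64(0.113), np.float64(0.114)]
stud [ 0.44112733 -0.13907422 -0.00049948] 163.7317651323891Traceback (most recent call last):
  File "<stdin>", line 9, in <module>
  File "<stdin>", line 8, in cm
    return _wrapfunc(a, 'argmax', axis=axis, out=out, **kwds)
    return bound(*args, **kwds)
ValueError: attempt to get argmax of an empty sequence
```

The bay now faces the pointer to within about 1°. The grasp needs a leaned tool, so I'll try stretching beyond the reach limit in the arm's plane, high above everything, to see how the tool's orientation yields.

Call:
arm_command([
  {"dx": -2,"dy": 0,"dz": 0,"yaw": 0},
  {"dx": -4,"dy": 0,"dz": 0,"yaw": 0},
  {"dx": -4,"dy": 0,"dz": 0,"yaw": 0},
  {"dx": -4,"dy": 0,"dz": 0,"yaw": 0},
  {"dx": -4,"dy": 0,"dz": 0,"yaw": 0},
])

```text
clock: 7.85
ee_pos: [0.5962, -0.065, 0.463]
eef_rot: [[-0.95, 0.311, -0.002], [0.311, 0.95, 0.001], [0.002, -0.0, -1.0]]
force: [0.6, -0.6, 1.5]
width: 0.0006
grasp_force: 0.0
```

Call:
arm_command([
  {"dx": -4,"dy": 0,"dz": 0,"yaw": 0},
  {"dx": -4,"dy": 0,"dz": 0,"yaw": 0},
  {"dx": -4,"dy": 0,"dz": 0,"yaw": 0},
  {"dx": -3,"dy": 0,"dz": 0,"yaw": 0},
  {"dx": -3,"dy": 0,"dz": 0,"yaw": 0},
])

```text
clock: 8.27
ee_pos: [0.698, -0.1071, 0.4293]
eef_rot: [[-0.95, 0.311, 0.023], [0.311, 0.95, -0.002], [-0.022, 0.005, -1.0]]
force: [-0.4, 0.2, 0.7]
width: 0.0006
grasp_force: 0.0
```

Run:
```python
from h import *
s=arm.read_state();print(s['clock'],s['ee_pos'],s['eef_rot'].round(3).tolist(),s['joint_pos'].round(1))
ax=np.array([.5766,-.1786])
b=cv2.imread('pics/s3b.png')
for c in (ray('top',(305+165/2.667,115+266/2.667),.138),):
    q=c[:2]-ax;print('cap',c,np.hypot(*q),np.degrees(np.arctan2(q[1],q[0]))%360)
a=cv2.imread('pics/s3a.png')
q=tri([('top',(305+165/2.667,115+266/2.667)),('scene',(290+186/2.5,140+186/2.5))]);print(q)
q=ray('scene',(290+181/2.5,140+303/2.5),.028);d=q[:2]-ax;print('foot near edge',q,np.hypot(*d),np.degrees(np.arctan2(d[1],d[0]))%360)
```

```text
8.2667 [ 0.6980416  -0.10706936  0.42928069] [[-0.95, 0.311, 0.023], [0.311, 0.95, -0.002], [-0.022, 0.005, -1.0]] [-18.3  48.6  10.9   0.3 119.3 -90. ]
cap [ 0.50742339 -0.15984054  0.138     ] 0.07167510913186305 164.82731424041225
[ 0.50745944 -0.16007809  0.13744747]
foot near edge [ 0.50089506 -0.16211881  0.028     ] 0.07747817669041865 167.71817594250743
```

Call:
arm_command([
  {"dx": -3,"dy": 0,"dz": -2.7,"yaw": 0},
  {"dx": -3,"dy": 0,"dz": -2.7,"yaw": 0},
  {"dx": -3,"dy": 0,"dz": -2.7,"yaw": 0},
  {"dx": -3,"dy": 0,"dz": -2.7,"yaw": 0},
  {"dx": -3,"dy": 0,"dz": -2.7,"yaw": 0},
])

```text
clock: 8.68
ee_pos: [0.6859, -0.1267, 0.4798]
eef_rot: [[-0.942, 0.31, 0.131], [0.31, 0.951, -0.022], [-0.131, 0.019, -0.991]]
force: [0.7, 0.0, 0.1]
width: 0.0005
grasp_force: 0.0
```

Run:
```python
from h import *
s=arm.read_state();print(s['clock'],s['ee_pos'],s['eef_rot'].round(3).tolist(),s['joint_pos'].round(1))
```

```text
8.6833 [ 0.68586189 -0.12665829  0.47981503] [[-0.942, 0.31, 0.131], [0.31, 0.951, -0.022], [-0.131, 0.019, -0.991]] [-20.5  44.5  10.7   1.6 117.3 -91.6]
```

Reaching past the limit does make the tool lean forward (7.6° so far). Continuing.

Call:
arm_command([
  {"dx": -3,"dy": 0,"dz": -2.7,"yaw": 0},
  {"dx": -3,"dy": 0,"dz": -2.7,"yaw": 0},
  {"dx": -3,"dy": 0,"dz": -2.7,"yaw": 0},
  {"dx": -3,"dy": 0,"dz": -2.7,"yaw": 0},
  {"dx": -3,"dy": 0,"dz": -2.7,"yaw": 0},
])

```text
clock: 9.1
ee_pos: [0.6713, -0.1423, 0.5242]
eef_rot: [[-0.925, 0.308, 0.223], [0.307, 0.951, -0.04], [-0.224, 0.031, -0.974]]
force: [-1.0, 0.6, 0.4]
width: 0.0005
grasp_force: 0.0
```

Call:
arm_command([
  {"dx": -3,"dy": 0,"dz": -2.7,"yaw": 0},
  {"dx": -3,"dy": 0,"dz": -2.7,"yaw": 0},
  {"dx": -3,"dy": 0,"dz": -2.7,"yaw": 0},
  {"dx": -3,"dy": 0,"dz": -2.7,"yaw": 0},
  {"dx": -3,"dy": 0,"dz": -2.7,"yaw": 0},
])

```text
clock: 9.52
ee_pos: [0.6499, -0.153, 0.5742]
eef_rot: [[-0.898, 0.305, 0.316], [0.302, 0.951, -0.061], [-0.319, 0.04, -0.947]]
force: [0.3, -1.1, 0.1]
width: 0.0005
grasp_force: 0.0
```

Run:
```python
from h import *
s=arm.read_state();print(s['clock'],s['ee_pos'],s['eef_rot'].round(3).tolist(),s['joint_pos'].round(1))
```

```text
9.5167 [ 0.64987883 -0.1530294   0.57419643] [[-0.898, 0.305, 0.316], [0.302, 0.951, -0.061], [-0.319, 0.04, -0.947]] [-24.8  36.8  10.7   4.9 114.2 -94. ]
```

Call:
arm_command([
  {"dx": 3,"dy": 0,"dz": 3,"yaw": 0},
  {"dx": 3,"dy": 0,"dz": 3,"yaw": 0},
  {"dx": 3,"dy": 0,"dz": 3,"yaw": 0},
])

```text
clock: 9.77
ee_pos: [0.6259, -0.1432, 0.515]
eef_rot: [[-0.898, 0.305, 0.317], [0.302, 0.951, -0.061], [-0.32, 0.041, -0.946]]
force: [1.7, 0.2, 0.3]
width: 0.0003
grasp_force: 0.0
```

Run:
```python
from h import *
s=arm.read_state();print(s['clock'],s['ee_pos'],s['eef_rot'].round(3).tolist(),s['joint_pos'].round(1))
```

```text
9.7667 [ 0.62591605 -0.14315605  0.51496652] [[-0.898, 0.305, 0.317], [0.302, 0.951, -0.061], [-0.32, 0.041, -0.946]] [-25.   24.   41.3   4.5  96.4 -95.5]
```

The lean persists when I move away from the limit. I'll continue to about 33°, and level the closing line with a little yaw.

Call:
arm_command([
  {"dx": -3.3,"dy": 0,"dz": -2.4,"yaw": 0},
  {"dx": -3.3,"dy": 0,"dz": -2.4,"yaw": -2},
  {"dx": -3.3,"dy": 0,"dz": -2.4,"yaw": -2},
  {"dx": -3.3,"dy": 0,"dz": -2.4,"yaw": -2},
  {"dx": -3.3,"dy": 0,"dz": -2.4,"yaw": -1},
])

```text
clock: 10.18
ee_pos: [0.654, -0.1585, 0.5843]
eef_rot: [[-0.908, 0.209, 0.364], [0.197, 0.978, -0.07], [-0.371, 0.008, -0.929]]
force: [-0.4, 0.6, 0.6]
width: 0.0007
grasp_force: 0.0
```

Call:
arm_command([
  {"dx": -3.3,"dy": 0,"dz": -2.4,"yaw": 0},
  {"dx": -3.3,"dy": 0,"dz": -2.4,"yaw": 0},
  {"dx": -3.3,"dy": 0,"dz": -2.4,"yaw": 0},
  {"dx": -3.3,"dy": 0,"dz": -2.4,"yaw": 0},
  {"dx": -3.3,"dy": 0,"dz": -2.4,"yaw": 0},
])

```text
clock: 10.6
ee_pos: [0.6357, -0.1513, 0.6343]
eef_rot: [[-0.862, 0.211, 0.461], [0.189, 0.978, -0.094], [-0.471, 0.006, -0.882]]
force: [0.0, 0.3, -0.4]
width: 0.0004
grasp_force: 0.0
```

Call:
arm_command([
  {"dx": -3.3,"dy": 0,"dz": -2.4,"yaw": 0},
  {"dx": -3.3,"dy": 0,"dz": -2.4,"yaw": 0},
  {"dx": -3.3,"dy": 0,"dz": -2.4,"yaw": 0},
  {"dx": -3.3,"dy": 0,"dz": -2.4,"yaw": 0},
  {"dx": -3.3,"dy": 0,"dz": -2.4,"yaw": 0},
])

```text
clock: 11.02
ee_pos: [0.6109, -0.1442, 0.6832]
eef_rot: [[-0.81, 0.211, 0.547], [0.178, 0.977, -0.114], [-0.559, 0.005, -0.829]]
force: [0.0, 0.7, -0.3]
width: 0.0003
grasp_force: 0.0
```

Run:
```python
from h import *
s=arm.read_state();print(s['clock'],s['ee_pos'],s['eef_rot'].round(3).tolist(),s['joint_pos'].round(1))
```

```text
11.0167 [ 0.61090102 -0.14418328  0.68322038] [[-0.81, 0.211, 0.547], [0.178, 0.977, -0.114], [-0.559, 0.005, -0.829]] [-27.2  28.   10.7   9.  108.1 -99.5]
```

Lean is 34° with the closing line level. Moving down to a pre-grasp point outside the front bay.

Call:
arm_command([
  {"dx": 1.5,"dy": -0.1,"dz": 1.1,"yaw": 0},
  {"dx": 2.8,"dy": -0.3,"dz": 2.1,"yaw": 0},
  {"dx": 2.8,"dy": -0.3,"dz": 2.1,"yaw": 0},
  {"dx": 2.8,"dy": -0.3,"dz": 2.1,"yaw": 0},
  {"dx": 2.8,"dy": -0.3,"dz": 2.1,"yaw": 0},
], claw=0.36)

```text
clock: 11.43
ee_pos: [0.5667, -0.1456, 0.5575]
eef_rot: [[-0.81, 0.211, 0.547], [0.177, 0.978, -0.114], [-0.559, 0.005, -0.829]]
force: [1.4, -0.5, 1.4]
width: 0.0317
grasp_force: 0.0
```

Call:
arm_command([
  {"dx": 2.8,"dy": -0.3,"dz": 2.1,"yaw": 0},
  {"dx": 2.8,"dy": -0.3,"dz": 2.1,"yaw": 0},
  {"dx": 2.8,"dy": -0.3,"dz": 2.1,"yaw": 0},
  {"dx": 2.8,"dy": -0.3,"dz": 2.1,"yaw": 0},
  {"dx": 2.8,"dy": -0.3,"dz": 2.1,"yaw": 0},
])

```text
clock: 11.85
ee_pos: [0.5075, -0.1474, 0.392]
eef_rot: [[-0.81, 0.211, 0.547], [0.178, 0.977, -0.114], [-0.558, 0.005, -0.83]]
force: [1.7, -0.9, -0.2]
width: 0.0566
grasp_force: 0.0
```

Call:
arm_command([
  {"dx": 2.8,"dy": -0.3,"dz": 2.1,"yaw": 0},
  {"dx": 2.8,"dy": -0.3,"dz": 2.1,"yaw": 0},
  {"dx": 2.8,"dy": -0.3,"dz": 2.1,"yaw": 0},
  {"dx": 2.2,"dy": -0.2,"dz": 1.6,"yaw": 0},
  {"dx": 1,"dy": -0.1,"dz": 0.8,"yaw": 0},
])

```text
clock: 12.27
ee_pos: [0.4575, -0.1479, 0.2532]
eef_rot: [[-0.812, 0.211, 0.543], [0.18, 0.977, -0.112], [-0.555, 0.007, -0.832]]
force: [1.3, 0.1, 0.6]
width: 0.0562
grasp_force: 0.0
```

Run:
```python
from h import *
s=arm.read_state();print(s['clock'],s['ee_pos'],s['eef_rot'].round(3).tolist(),s['joint_pos'].round(1),s['width'])
w=imaging.read_camera('wrist')
for z in (.028,.083,.138): print(z,proj('wrist',(.507,-.160,z)))
cv2.imwrite('pics/w4.png',w)
```

```text
12.2667 [ 0.45752809 -0.14791316  0.25322094] [[-0.812, 0.211, 0.543], [0.18, 0.977, -0.112], [-0.555, 0.007, -0.832]] [ -39.4   -1.9  115.5   24.5   38.5 -132.6] 0.056248441917417936
0.028 [312.98566779 102.79821432]
0.083 [313.14571572 133.67788093]
0.138 [313.3502183 173.1346344]
```

View pics/w4.png

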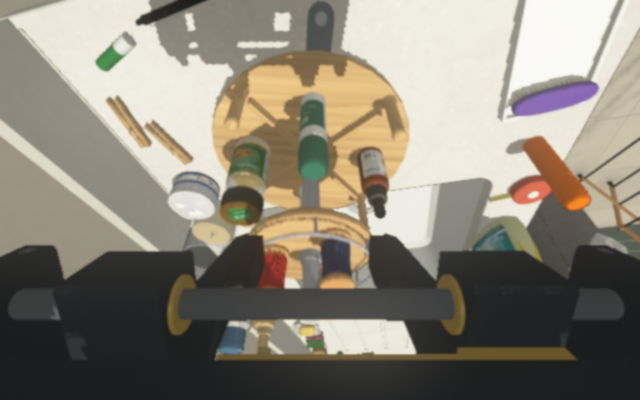

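Wrist view: the stick's foot is at (313,97) and its cap top at (315,172), in line with the tongue at (320,20). This matches my projected position (0.507, -0.160). Advancing most of the way.

Call:
arm_command([
  {"dx": 0.4,"dy": 0,"dz": 1.2,"yaw": 0},
  {"dx": 0.4,"dy": 0,"dz": 1.3,"yaw": 0},
  {"dx": 0.4,"dy": 0,"dz": 1.3,"yaw": 0},
  {"dx": 0.4,"dy": -0.1,"dz": 1.3,"yaw": 0},
  {"dx": 0.4,"dy": -0.1,"dz": 1.3,"yaw": 0},
])

```text
clock: 12.73
ee_pos: [0.4784, -0.1546, 0.1924]
eef_rot: [[-0.81, 0.211, 0.547], [0.177, 0.978, -0.114], [-0.559, 0.005, -0.829]]
force: [0.2, -0.7, 0.0]
width: 0.0565
grasp_force: 0.0
```

Call:
arm_command([
  {"dx": 0.4,"dy": 0,"dz": 1.2,"yaw": 0},
  {"dx": 0.4,"dy": 0,"dz": 1.2,"yaw": 0},
  {"dx": 0.4,"dy": 0,"dz": 1.2,"yaw": 0},
  {"dx": 0.3,"dy": 0,"dz": 0.7,"yaw": 0},
  {"dx": 0,"dy": 0,"dz": 0,"yaw": 0},
])

```text
clock: 13.15
ee_pos: [0.4893, -0.1565, 0.1473]
eef_rot: [[-0.811, 0.211, 0.545], [0.178, 0.978, -0.112], [-0.557, 0.006, -0.831]]
force: [-0.8, -0.6, 1.0]
width: 0.0564
grasp_force: 0.0
```

Run:
```python
from h import *
s=arm.read_state();print(s['clock'],s['ee_pos'],s['eef_rot'].round(3).tolist(),s['joint_pos'].round(1),s['width'])
w=imaging.read_camera('wrist')
for z in (.028,.083,.138): print(z,proj('wrist',(.507,-.160,z)))
h=cv2.cvtColor(w,cv2.COLOR_BGR2HSV);m=cv2.inRange(h,(75,90,20),(100,255,200));m[:,:270]=0;m[:,360:]=0;m[260:]=0
n,l,st,c=cv2.connectedComponentsWithStats(m)
for i in range(1,n):
    if st[i,4]>100: print(st[i],c[i])
g=s['ee_pos']-.002*s['eef_rot'][:,2];print('g->stick in tool',(s['eef_rot'].T@(np.array([.507,-.160,.095])-g)).round(4))
```

```text
13.15 [ 0.48932134 -0.15647799  0.14728018] [[-0.811, 0.211, 0.545], [0.178, 0.978, -0.112], [-0.557, 0.006, -0.831]] [ -37.3   12.4  118.7   39.2   22.4 -148.2] 0.05643342481341553
0.028 [315.58025194 137.36299743]
0.083 [316.11035878 189.18737776]
0.138 [316.8698151  263.43345592]
[296 249  42  11 311] [317.48874598 255.31832797]
g->stick in tool [ 0.0141 -0.      0.0555]
```

Call:
arm_command([
  {"dx": 0.2,"dy": 0,"dz": 0.6,"yaw": 0},
  {"dx": 0.2,"dy": 0,"dz": 0.7,"yaw": 0},
  {"dx": 0.2,"dy": 0,"dz": 0.7,"yaw": 0},
  {"dx": 0.2,"dy": 0,"dz": 0.7,"yaw": 0},
  {"dx": 0.1,"dy": 0,"dz": 0.4,"yaw": 0},
])

```text
clock: 13.62
ee_pos: [0.4992, -0.1586, 0.1176]
eef_rot: [[-0.81, 0.21, 0.547], [0.177, 0.978, -0.113], [-0.558, 0.005, -0.829]]
force: [-0.4, 0.5, -0.4]
width: 0.0567
grasp_force: 0.0
```

Run:
```python
from h import *
s=arm.read_state();print(s['clock'],s['ee_pos'],s['eef_rot'].round(3).tolist(),s['joint_pos'].round(1),s['joint_vel'].round(0))
g=s['ee_pos']-.002*s['eef_rot'][:,2];print('g->stick in tool',(s['eef_rot'].T@(np.array([.507,-.160,.100])-g)).round(4))
```

```text
13.6167 [ 0.4991821  -0.15857987  0.11758824] [[-0.81, 0.21, 0.547], [0.177, 0.978, -0.113], [-0.558, 0.005, -0.829]] [ -36.6   17.   118.7   47.4   18.7 -156.4] [  1.   7.  -1.  13.  -5. -13.]
g->stick in tool [0.0032 0.0002 0.021 ]
```

Call:
arm_command([
  {"dx": 0,"dy": 0,"dz": 0.4,"yaw": 0},
  {"dx": 0,"dy": 0,"dz": 0.5,"yaw": 0},
  {"dx": 0.05,"dy": 0,"dz": 0.5,"yaw": 0},
  {"dx": 0,"dy": 0,"dz": 0.3,"yaw": 0},
  {"dx": 0,"dy": 0,"dz": 0,"yaw": 0},
])

```text
clock: 14.03
ee_pos: [0.5077, -0.1601, 0.1021]
eef_rot: [[-0.811, 0.21, 0.545], [0.178, 0.978, -0.112], [-0.557, 0.006, -0.831]]
force: [0.2, 0.3, 0.5]
width: 0.0567
grasp_force: 0.0
```

Run:
```python
from h import *
s=arm.read_state();print(s['clock'],s['ee_pos'],s['eef_rot'].round(3).tolist(),s['joint_pos'].round(1),s['force'])
g=s['ee_pos']-.002*s['eef_rot'][:,2];print('g',g,'g->stick in tool',(s['eef_rot'].T@(np.array([.507,-.160,g[2]])-g)).round(4))
a=imaging.read_camera('scene');w=imaging.read_camera('wrist')
C=np.zeros((400,800,3),np.uint8);C[:,:400]=up(a,290,140,450,300,2.5);C[:250,400:]=cv2.resize(w,(400,250))
cv2.imwrite('pics/s5.png',C)
```

```text
14.0333 [ 0.50766488 -0.1601452   0.10210981] [[-0.811, 0.21, 0.545], [0.178, 0.978, -0.112], [-0.557, 0.006, -0.831]] [ -36.1   19.8  117.9   51.4   17.1 -160.2] [0.18585134 0.2931993  0.47744735]
g [ 0.50657411 -0.15992025  0.10377102] g->stick in tool [-0.0004  0.      0.0002]
```

View pics/s5.png

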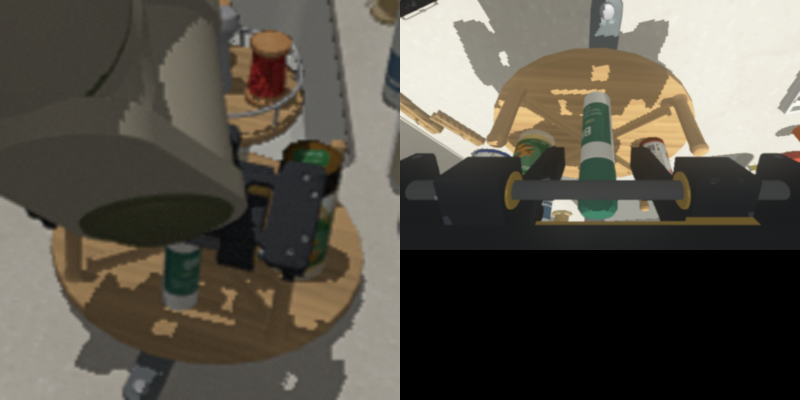

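The stick (white body at (182,275), foot (181,300)) stands between the fingers and nothing is touched. Gripping.

Call:
arm_command([
  {"dx": 0,"dy": 0,"dz": 0,"yaw": 0},
  {"dx": 0,"dy": 0,"dz": 0,"yaw": 0},
  {"dx": 0,"dy": 0,"dz": 0,"yaw": 0},
  {"dx": 0,"dy": 0,"dz": 0,"yaw": 0},
  {"dx": 0,"dy": 0,"dz": 0,"yaw": 0},
], claw=1, force=12)

```text
clock: 14.55
ee_pos: [0.5075, -0.1602, 0.1026]
eef_rot: [[-0.811, 0.21, 0.546], [0.178, 0.978, -0.113], [-0.557, 0.005, -0.83]]
force: [-0.0, -0.5, 0.5]
width: 0.0263
grasp_force: 12.0
```

Call:
arm_command([
  {"dx": 0,"dy": 0,"dz": 0,"yaw": 0},
  {"dx": 0,"dy": 0,"dz": 0,"yaw": 0},
  {"dx": 0,"dy": 0,"dz": 0,"yaw": 0},
])

```text
clock: 14.8
ee_pos: [0.5075, -0.1602, 0.1026]
eef_rot: [[-0.811, 0.211, 0.546], [0.178, 0.978, -0.113], [-0.557, 0.005, -0.83]]
force: [-0.8, 0.1, 0.2]
width: 0.0265
grasp_force: 12.0
```

Call:
arm_command([
  {"dx": 0,"dy": 0,"dz": -0.2,"yaw": 0},
  {"dx": 0,"dy": 0,"dz": -0.5,"yaw": 0},
  {"dx": 0,"dy": 0,"dz": -0.8,"yaw": 0},
  {"dx": 0,"dy": 0,"dz": -1.0,"yaw": 0},
  {"dx": 0,"dy": 0,"dz": -1.0,"yaw": 0},
])

```text
clock: 15.22
ee_pos: [0.4878, -0.156, 0.1319]
eef_rot: [[-0.812, 0.21, 0.545], [0.178, 0.978, -0.112], [-0.557, 0.006, -0.831]]
force: [-0.2, -0.6, 0.1]
width: 0.0268
grasp_force: 12.0
```

Call:
arm_command([
  {"dx": 0,"dy": 0,"dz": -1.2,"yaw": 0},
  {"dx": 0,"dy": 0,"dz": -1.2,"yaw": 0},
  {"dx": 0,"dy": 0,"dz": -1.2,"yaw": 0},
  {"dx": 0,"dy": 0,"dz": -1.2,"yaw": 0},
  {"dx": 0,"dy": 0,"dz": -1.2,"yaw": 0},
])

```text
clock: 15.63
ee_pos: [0.4549, -0.1492, 0.182]
eef_rot: [[-0.811, 0.211, 0.545], [0.178, 0.978, -0.113], [-0.557, 0.005, -0.831]]
force: [0.2, -0.2, 0.5]
width: 0.0269
grasp_force: 12.0
```

Call:
arm_command([
  {"dx": -0.5,"dy": 0,"dz": -1.2,"yaw": 0},
  {"dx": -0.8,"dy": 0,"dz": -1.2,"yaw": 0},
  {"dx": -0.8,"dy": 0,"dz": -1.2,"yaw": 0},
  {"dx": -0.8,"dy": 0,"dz": -1.2,"yaw": 0},
  {"dx": -0.5,"dy": 0,"dz": -0.7,"yaw": 0},
])

```text
clock: 16.05
ee_pos: [0.453, -0.1493, 0.2476]
eef_rot: [[-0.811, 0.211, 0.546], [0.177, 0.978, -0.114], [-0.558, 0.004, -0.83]]
force: [-0.5, -0.8, -0.8]
width: 0.0266
grasp_force: 12.0
```

Run:
```python
from h import *
s=arm.read_state();R=s['eef_rot'];print(s['clock'],s['ee_pos'],R.round(3).tolist(),s['joint_pos'].round(1),s['force'],s['width'])
print('to above spot in tool',R.T@(np.array([.4931,.0928,.20])-s['ee_pos']))
b=imaging.read_camera('top');cv2.imwrite('pics/b6.png',b)
h=cv2.cvtColor(b,cv2.COLOR_BGR2HSV)
m=cv2.inRange(h,(120,60,30),(160,255,255));m[:,:225]=0;m[:,300:]=0
n,l,st,c=cv2.connectedComponentsWithStats(m);i=1+np.argmax(st[1:,4]);print('brush',st[i],ray('top',c[i],.018))
```

```text
16.05 [ 0.45302276 -0.14932504  0.24758038] [[-0.811, 0.211, 0.546], [0.177, 0.978, -0.114], [-0.558, 0.004, -0.83]] [ -40.1   -2.1  116.7   25.7   37.6 -134.4] [-0.54748785 -0.75988168 -0.84958503] 0.02661736019805493
to above spot in tool [0.0370075  0.24491869 0.03376234]
brush [240 188  33  13 322] [0.5665608  0.10551384 0.018     ]
```

Call:
arm_command([
  {"dx": 0,"dy": 0.8,"dz": 0,"yaw": 0},
  {"dx": 0.2,"dy": 1.5,"dz": 0.2,"yaw": 0},
  {"dx": 0.2,"dy": 1.8,"dz": 0.2,"yaw": 0},
  {"dx": 0.2,"dy": 1.8,"dz": 0.2,"yaw": 0},
  {"dx": 0.3,"dy": 1.8,"dz": 0.2,"yaw": 0},
])

```text
clock: 16.52
ee_pos: [0.4662, -0.0725, 0.2341]
eef_rot: [[-0.811, 0.211, 0.545], [0.178, 0.978, -0.113], [-0.557, 0.006, -0.831]]
force: [0.0, -0.4, -0.8]
width: 0.0266
grasp_force: 12.0
```

Call:
arm_command([
  {"dx": 0.3,"dy": 1.8,"dz": 0.3,"yaw": 0},
  {"dx": 0.3,"dy": 1.8,"dz": 0.3,"yaw": 0},
  {"dx": 0.3,"dy": 1.8,"dz": 0.3,"yaw": 0},
  {"dx": 0.3,"dy": 1.8,"dz": 0.3,"yaw": 0},
  {"dx": 0.3,"dy": 1.8,"dz": 0.3,"yaw": 0},
])

```text
clock: 16.93
ee_pos: [0.4811, 0.0167, 0.2136]
eef_rot: [[-0.812, 0.21, 0.545], [0.178, 0.978, -0.112], [-0.556, 0.006, -0.831]]
force: [0.4, -0.4, -0.6]
width: 0.0265
grasp_force: 12.0
```

Call:
arm_command([
  {"dx": 0.3,"dy": 1.8,"dz": 0.3,"yaw": 0},
  {"dx": 0.3,"dy": 1.8,"dz": 0.3,"yaw": 0},
  {"dx": 0.3,"dy": 1.8,"dz": 0.3,"yaw": 0},
  {"dx": 0.3,"dy": 1.5,"dz": 0.2,"yaw": 0},
  {"dx": 0.1,"dy": 1.0,"dz": 0.1,"yaw": 0},
])

```text
clock: 17.35
ee_pos: [0.4935, 0.0952, 0.1965]
eef_rot: [[-0.812, 0.209, 0.544], [0.177, 0.978, -0.112], [-0.556, 0.005, -0.831]]
force: [-0.5, -0.1, -0.5]
width: 0.0268
grasp_force: 12.0
```

Run:
```python
from h import *
s=arm.read_state();R=s['eef_rot'];print(s['clock'],s['ee_pos'],R.round(3).tolist(),s['joint_pos'].round(1),s['width'])
print('to spot in tool',R.T@(np.array([.494,.0958,.081])-s['ee_pos']))
```

```text
17.35 [0.49346154 0.09516068 0.1964558 ] [[-0.812, 0.209, 0.544], [0.177, 0.978, -0.112], [-0.556, 0.005, -0.831]] [  0.7   7.4 115.4 -16.4  25.  -64.2] 0.026779180366886108
to spot in tool [0.06381745 0.00014025 0.09621879]
```

Call:
arm_command([
  {"dx": 0.6,"dy": 0,"dz": 0.9,"yaw": 0},
  {"dx": 1,"dy": 0,"dz": 1.5,"yaw": 0},
  {"dx": 1.2,"dy": 0,"dz": 1.8,"yaw": 0},
  {"dx": 1.2,"dy": 0,"dz": 1.8,"yaw": 0},
  {"dx": 0.8,"dy": 0,"dz": 1.2,"yaw": 0},
])

```text
clock: 17.77
ee_pos: [0.4932, 0.0945, 0.1087]
eef_rot: [[-0.813, 0.21, 0.543], [0.178, 0.978, -0.112], [-0.554, 0.006, -0.832]]
force: [0.4, 0.4, -1.1]
width: 0.0266
grasp_force: 12.0
```

Call:
arm_command([
  {"dx": 0.6,"dy": 0,"dz": 0.9,"yaw": 0},
  {"dx": 0.3,"dy": 0,"dz": 0.5,"yaw": 0},
  {"dx": 0.2,"dy": 0,"dz": 0.3,"yaw": 0},
  {"dx": 0.1,"dy": 0,"dz": 0.15,"yaw": 0},
  {"dx": 0,"dy": 0,"dz": 0,"yaw": 0},
])

```text
clock: 18.18
ee_pos: [0.4941, 0.0943, 0.0881]
eef_rot: [[-0.812, 0.21, 0.544], [0.178, 0.978, -0.113], [-0.555, 0.005, -0.832]]
force: [-0.5, -0.6, -1.3]
width: 0.0266
grasp_force: 12.0
```

Run:
```python
from h import *
s=arm.read_state();R=s['eef_rot'];print(s['clock'],s['ee_pos'],R.round(3).tolist(),s['joint_pos'].round(1),s['width'],s['force'])
print('to spot in tool',R.T@(np.array([.494,.0958,.081])-s['ee_pos']))
a=imaging.read_camera('scene');w=imaging.read_camera('wrist')
C=np.zeros((400,800,3),np.uint8);C[:,:400]=up(a,170,150,330,310,2.5);C[:250,400:]=cv2.resize(w,(400,250))
cv2.imwrite('pics/s7.png',C)
```

```text
18.1833 [0.49408925 0.09432162 0.08806526] [[-0.812, 0.21, 0.544], [0.178, 0.978, -0.113], [-0.555, 0.005, -0.832]] [  0.6  20.  121.  -49.6   9.  -29.9] 0.026608083729656614 [-0.51950042 -0.57880332 -1.34833281]
to spot in tool [0.00425899 0.00138996 0.00566044]
```

View pics/s7.png

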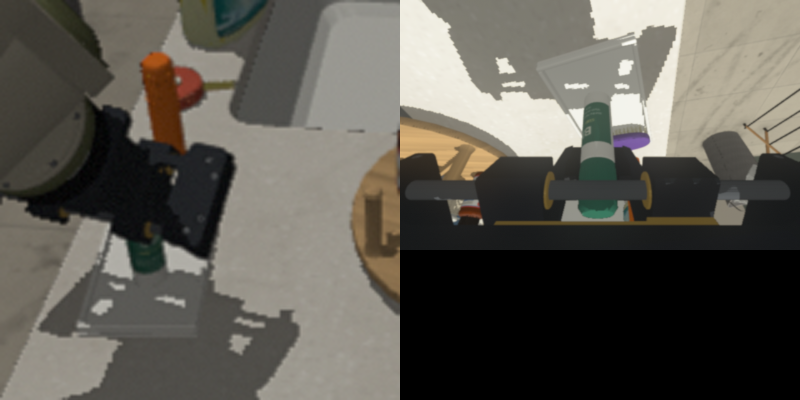

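The stick is held above the bare near part of the tray, about 8 mm up. Lowering slowly.

Call:
arm_command([
  {"dx": 0.08,"dy": 0,"dz": 0.13,"yaw": 0},
  {"dx": 0.08,"dy": 0,"dz": 0.13,"yaw": 0},
  {"dx": 0.08,"dy": 0,"dz": 0.13,"yaw": 0},
  {"dx": 0.08,"dy": 0,"dz": 0.12,"yaw": 0},
  {"dx": 0,"dy": 0,"dz": 0,"yaw": 0},
])

```text
clock: 18.7
ee_pos: [0.4949, 0.0943, 0.0828]
eef_rot: [[-0.811, 0.21, 0.545], [0.178, 0.978, -0.113], [-0.557, 0.005, -0.831]]
force: [-1.0, -0.6, -1.7]
width: 0.0263
grasp_force: 12.0
```

Call:
arm_command([
  {"dx": 0.03,"dy": 0,"dz": 0.05,"yaw": 0},
  {"dx": 0.03,"dy": 0,"dz": 0.05,"yaw": 0},
  {"dx": 0,"dy": 0,"dz": 0,"yaw": 0},
])

```text
clock: 18.95
ee_pos: [0.495, 0.0943, 0.0819]
eef_rot: [[-0.811, 0.21, 0.546], [0.178, 0.978, -0.113], [-0.557, 0.006, -0.83]]
force: [-0.6, -0.3, -1.2]
width: 0.0262
grasp_force: 12.0
```

Run:
```python
from h import *
s=arm.read_state();R=s['eef_rot'];print(s['clock'],s['ee_pos'],R.round(3).tolist(),s['joint_pos'].round(1),s['width'],s['force'])
```

```text
18.95 [0.49502957 0.0943035  0.08187746] [[-0.811, 0.21, 0.546], [0.178, 0.978, -0.113], [-0.557, 0.006, -0.83]] [  0.6  20.9 121.1 -55.8   8.2 -23.6] 0.026171430471922424 [-0.55059287 -0.31983962 -1.17937172]
```

Still about 2 mm to go.

Call:
arm_command([
  {"dx": 0.04,"dy": 0,"dz": 0.06,"yaw": 0},
  {"dx": 0.04,"dy": 0,"dz": 0.06,"yaw": 0},
  {"dx": 0,"dy": 0,"dz": 0,"yaw": 0},
])

```text
clock: 19.2
ee_pos: [0.495, 0.0943, 0.0804]
eef_rot: [[-0.811, 0.21, 0.546], [0.178, 0.978, -0.113], [-0.557, 0.006, -0.83]]
force: [-0.2, -0.3, -1.1]
width: 0.0263
grasp_force: 12.0
```

Call:
arm_command([
  {"dx": 0.03,"dy": 0,"dz": 0.05,"yaw": 0},
  {"dx": 0.03,"dy": 0,"dz": 0.05,"yaw": 0},
  {"dx": 0,"dy": 0,"dz": 0,"yaw": 0},
])

```text
clock: 19.45
ee_pos: [0.4951, 0.0943, 0.0792]
eef_rot: [[-0.811, 0.21, 0.546], [0.178, 0.978, -0.113], [-0.557, 0.005, -0.83]]
force: [0.6, 0.3, 0.6]
width: 0.0268
grasp_force: 12.0
```

Call:
arm_command([
  {"dx": 0.02,"dy": 0,"dz": 0.03,"yaw": 0},
  {"dx": 0,"dy": 0,"dz": 0,"yaw": 0},
  {"dx": 0,"dy": 0,"dz": 0,"yaw": 0},
])

```text
clock: 19.7
ee_pos: [0.4951, 0.0943, 0.079]
eef_rot: [[-0.811, 0.21, 0.546], [0.178, 0.978, -0.113], [-0.557, 0.005, -0.83]]
force: [-0.1, 0.0, -0.2]
width: 0.0265
grasp_force: 12.0
```

Call:
arm_command([
  {"dx": 0,"dy": 0,"dz": 0,"yaw": 0},
  {"dx": 0,"dy": 0,"dz": 0,"yaw": 0},
  {"dx": 0,"dy": 0,"dz": 0,"yaw": 0},
  {"dx": 0,"dy": 0,"dz": 0,"yaw": 0},
  {"dx": 0,"dy": 0,"dz": 0,"yaw": 0},
], claw=0.3)

```text
clock: 20.12
ee_pos: [0.4951, 0.0943, 0.079]
eef_rot: [[-0.811, 0.21, 0.546], [0.178, 0.978, -0.113], [-0.557, 0.006, -0.83]]
force: [0.9, 0.0, 0.6]
width: 0.0579
grasp_force: 0.0
```

Call:
arm_command([
  {"dx": 0,"dy": 0,"dz": 0,"yaw": 0},
  {"dx": 0,"dy": 0,"dz": 0,"yaw": 0},
])

```text
clock: 20.28
ee_pos: [0.4951, 0.0943, 0.079]
eef_rot: [[-0.811, 0.21, 0.546], [0.178, 0.978, -0.113], [-0.557, 0.006, -0.83]]
force: [-1.1, 0.5, 0.2]
width: 0.0619
grasp_force: 0.0
```

Call:
arm_command([
  {"dx": 0,"dy": 0,"dz": -0.3,"yaw": 0},
  {"dx": 0,"dy": 0,"dz": -0.6,"yaw": 0},
  {"dx": 0,"dy": 0,"dz": -0.8,"yaw": 0},
  {"dx": 0,"dy": 0,"dz": -1,"yaw": 0},
  {"dx": 0,"dy": 0,"dz": -1,"yaw": 0},
])

```text
clock: 20.7
ee_pos: [0.4746, 0.0985, 0.1099]
eef_rot: [[-0.811, 0.21, 0.545], [0.178, 0.978, -0.113], [-0.557, 0.006, -0.831]]
force: [0.8, 0.0, 1.0]
width: 0.0617
grasp_force: 0.0
```

Call:
arm_command([
  {"dx": 0,"dy": 0,"dz": -1.5,"yaw": 0},
  {"dx": 0,"dy": 0,"dz": -1.5,"yaw": 0},
  {"dx": 0,"dy": 0,"dz": -2,"yaw": 0},
  {"dx": 0,"dy": 0,"dz": -2,"yaw": 0},
  {"dx": 0,"dy": 0,"dz": -2,"yaw": 0},
])

```text
clock: 21.12
ee_pos: [0.4251, 0.1088, 0.185]
eef_rot: [[-0.811, 0.21, 0.545], [0.178, 0.978, -0.112], [-0.557, 0.006, -0.831]]
force: [0.3, -0.1, -0.3]
width: 0.0616
grasp_force: 0.0
```

Call:
arm_command([
  {"dx": 0,"dy": 0,"dz": -2.5,"yaw": 0},
  {"dx": -1,"dy": 0,"dz": -2.5,"yaw": 0},
  {"dx": -1,"dy": 0,"dz": -2.5,"yaw": 0},
  {"dx": -1,"dy": 0,"dz": -2,"yaw": 0},
  {"dx": 0,"dy": 0,"dz": 0,"yaw": 0},
])

```text
clock: 21.53
ee_pos: [0.3991, 0.1143, 0.2845]
eef_rot: [[-0.807, 0.21, 0.552], [0.178, 0.978, -0.112], [-0.563, 0.008, -0.826]]
force: [-0.4, -0.4, 1.2]
width: 0.0618
grasp_force: 0.0
```

Run:
```python
from h import *
s=arm.read_state();print(s['clock'],s['ee_pos'],s['joint_pos'].round(1),s['width'],s['force'])
a=imaging.read_camera('scene');b=imaging.read_camera('top')
C=np.zeros((400,800,3),np.uint8);C[:,:440]=up(a,200,100,420,300,2)[:400,:440];C[:,440:]=up(b,230,110,410,310,2)[:400,:360]
cv2.imwrite('pics/s8.png',C)
```

```text
21.5333 [0.39908688 0.11433241 0.28450315] [  4.9 -11.1 118.6 -14.3  40.2 -64.6] 0.061767944025057996 [-0.39145892 -0.39881851  1.20200763]
```

View pics/s8.png

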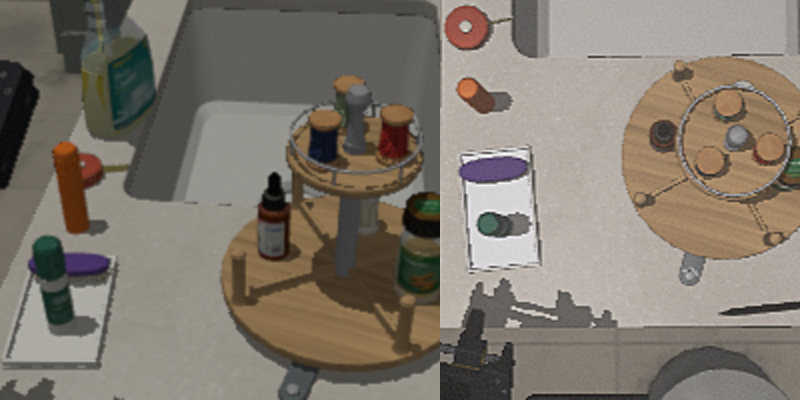

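The stick stands upright on the bare near part of the tray, at scene-crop (57,290) and top-crop (492,224). The empty bay still faces the tongue, with posts at (642,200) and (773,238), and the bottle, jar and spool are standing. Handing in.

```bash
python3 -c "from station import arm; print(arm.hand_in())"
```

```text
the job is handed in; nothing more can be done
None
```

The stain stick stands upright and released on the bare near part of the tray, the emptied bay faces the pointer to within about 1°, the dropper bottle, jar and spool still stand in their bays, and the job was handed in at about 22 s.

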